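Release the spring lid of the wide parts box

ROBOT

A 6-joint arm with a two-finger parallel gripper is mounted at the origin on the work surface; the furniture and walls round the work are solid. World frame = base frame: x ahead of the robot, y to its left, z up, the work surface at z = 0. Lengths are in mm, angles in degrees, forces in N, time in s.
With the tool pointing down it reaches from about 350 to 775 mm from the base axis. Payload 5.5 kg.
Tool frame: the origin (TCP) lies at the very end of the fingers, on their centre line; the grasp point (between the pads) lies 19 mm behind it (pinch_z is the z of the grasp point in the tool frame, in mm); z points along the fingers, y is the line along which they close (so a half turn about z gives the same grasp; the last joint's range is limited). The gripper opens to 85 mm and grips with 20 to 120 N. Pads are 22 mm wide; open, the fingers measure 114 mm over their backs; the gripper's body (76 mm by 85 mm) begins 54 mm behind the grasp point. The pads swing forward as they close: fully open they stand 13 mm farther back than shut.
Start: joints at [59.954, 17.945, 2.641, 74.691, 0, 82.002], TCP at [215.867, 532.985, 231.323] pointing down, gripper open.
Joint ranges: [-158.12, 158.12], [-49.38, 96.58], [-58.88, 72.47], [-126.05, 133.96], [-84.25, 85.87], [-180, 180]. Speed limits (degrees/s): [147.25, 147.25, 180, 180, 180, 180].

INTERFACE

Orientations are given as a 3x3 rotation matrix whose columns are the frame's x, y, z axes.
In Python, from cell import * gives the robot as it stands. The module is installed in compiled form; this text tells all that it offers.
- The arm moves only by the tool jog_arm, never from a script. Its argument "steps" is a list of rows, each a list of 5 numbers: the shift along the world's x, y, z in m, then the turn about the world's z in rad, then the closure, from 0 (fully open) to 1 (shut). A call has 1 to 8 rows; each row shifts and turns the commanded pose from where the row before left it; what a row does not reach is not made up. A row lasts 1/12 s, in which the tool goes at most 41.7 mm and 7.16 degrees, less where a joint would pass 70% of its speed; a pose out of reach is approached as far as the arm can. A call is refused whole if a number of a shift passes 0.0417 or a number of a turn 0.125, either way. A call with a gripper value outside its range is refused whole. The fingers move at their own pace and stop on an object; the grip force is fixed at half the most. Time passes only in rows, so rows that do not move let the fingers close. It gives the time, the measured TCP pose, the force, the opening and the grip force at its end, in the units of the state.
- sense(): the state, without advancing time (a new reading comes with each control period).
- get_image(name): name is "scene" or "side" or "wrist"; returns the picture (400x640x3 uint8, blue, green, red); there is no depth.
- get_calibration(name): a dict with "fovy" (degrees; the focal length in pixels is half the picture's height over the tangent of half this angle, whatever the lens; pixels are square), "cx", "cy" (the principal point, pixels), "extrinsics" (4x4, takes a point from camera to world coordinates). Camera axes: x right, y up, looking along -z (the intrinsics and any distortion apply to the point x, -y, -z); pixel columns grow to the right and rows downward; lengths in mm; the calibration is good to about 2 mm. A picture is of the moment at which its call begins: read the wrist's pose just before it. get_calibration takes no time and is no camera call; for the wrist camera it gives the pose at the moment of the call.
- sign_off(): hands the job in; it is judged then, once.
Trained networks look in the newest picture that a camera, given by its name, has taken for a name from the list of things; names that differ only in an ending like _2 or _b are one class to them, and where a whole thing is asked for, a point or a joint stands for the part that bears it (a point fixed in the world has none). Each returns a list of dicts, best first, with "score" (0 to 1); they miss things now and then, are a little off and sometimes report something else, mostly with a low value. They report only what shows in the picture. A call takes as long as a camera call.
- find_in(query, camera): "location" ([x, y, z] in mm, in world coordinates, good to about 4 mm: the middle of the surface that is visible of it).
- trace(query, camera): "region" (400x640 bool, what is visible of it).
The state is a dict: "time": time; "qpos": joint angles; "qvel": joint speeds; "tau": joint torques, N m; "eef_pos": TCP position; "tool_rot": TCP orientation; "wrist_force": force on the tool from outside, world axes, zero at the start; "wrist_torque": the same for the moment, N m; "gripper_width": finger opening in mm; "grasp_force": force on a finger pad.
Only numpy, scipy, OpenCV 4.12 (cv2) and the standard library are available. Lean on these libraries where they do the work, as an engineer would, in place of code of your own. Each camera call takes 0.05 s, during which the arm holds its last target. There are 200 camera calls.

TASK

Open the wider of the two push-to-open parts boxes using fingertips only, grasping and lifting nothing. First push the upright thumb tab of its slide lock all the way to the left (as seen facing the box from the robot), then press the front of its lid down until it bottoms and let go, so that the catch releases and the spring leaves the lid standing ajar; do not swing it open any further. Leave the narrow box locked and shut and the loose things where they are.

Things in the scene. Friction and masses are not known exactly. Their poses are not given: they have to be found in the camera images.
- wide_box: the WIDE grey metal parts box, fixed, 142 x 166 x 70 mm. Origin mid-underside; x to its back, y to its left seen from the robot, z up. Spans x -80 to 62 mm. Front ledge (x -80 to -53, top z 55) carries the slide lock; behind it the flat grey lid (153 mm wide, x -52 to 45, top z 70), hinged at its back edge (axis along y at x 48, z 66). Side walls to z 69.
- wide_lock (a joint): slide lock of the wide box, travel in m along the box's +y: 0 to 0.006 at the start = locked (its plate lies over a lug of the lid, which then cannot rise); 0.032 = fully off, at the end stop. 1 to 3 N of friction; stays where it is left.
- wide_thumb (a point): mid top edge of the upright steel thumb tab of the wide box's lock (8 mm thick along y, 20 mm along x); moves with the lock. Box frame: x -67, z 92, y -16 at lock 0. The tab stands 20 mm above its plate (26 mm along y, top z 72). Push its right (-y) side toward +y; beside it there, for 60 mm, all is below z 73.
- wide_lid (a joint): wide box's lid angle, rad: 0 shut, positive = up, negative = pressed in (stop at -0.06, 5 mm at the front). Pressing in by 0.03 to 0.05 (4 to 8 N near the front) trips the catch for good, at the stop always; when the finger withdraws, a spring lifts it to about 0.45 and holds it ajar (front edge then about 110 mm above the worktop), if the lock is off.
- wide_press (a point): middle of the round touch spot (22 mm ring) on top of the wide box's lid, 20 mm behind its front edge and 16 mm right of mid-width; box frame x -32, y -16, z 70 when shut. Nothing stands above the lid within 20 mm of it once the lock is off.
- narrow_box: the NARROW box, 142 x 106 x 70 mm, same make as the wide one and to be left alone: same heights and x offsets, lid 93 mm wide, fixed.
- narrow_lock (a joint): slide lock of the narrow box, m, as on the wide one; to stay as found.
- narrow_lid (a joint): lid of the narrow box, rad, 0 = shut; same touch catch; to stay shut.
- cell: loose battery cell standing upright in the gap between the boxes, 18 mm across, 66 mm tall; origin at the middle of its foot. Bystander, easily knocked over.
- relay: loose black relay, 30 x 30 x 37 mm, standing on its pins in the gap between the boxes; origin at the middle of its underside. Bystander.

How it is judged (in metres and radians):
On the way, in this order (a step that is already met when the one before it is completed fails the run):
1. the wide box's lock is slid off (past 27 of 32 mm) while its lid is still shut (value of joint wide_lock above 0.027 m and value of joint wide_lid below 0.02 rad), for 0.1 s.
2. a finger presses the wide box's lid in (past 0.02 rad) (value of joint wide_lid below -0.02 rad and contact force between the fingers and wide_box above 1 N), for 0.02 s.
At the end, for the whole second after the job is handed in: The wide box's lid stands ajar by spring force (0.3 to 0.6 rad) with its lock slid off (past 27 mm); the narrow box is shut (within 0.02 rad) with its lock under 12 mm; the cell and the relay are each within 20 mm of where they stood (value of joint wide_lid between 0.3 and 0.6 rad and value of joint wide_lock above 0.027 m and value of joint narrow_lid between -0.02 and 0.02 rad and value of joint narrow_lock below 0.012 m and distance of each of cell, relay from where it was at the start of the episode below 0.02 m); the robot touches nothing.
It fails at once if the wide box's lid is swung up past 0.8 rad (value of joint wide_lid above 0.8 rad).
It fails at once if the narrow box's lid is pressed far enough to trip it, or opens (value of joint narrow_lid above 0.05 rad or value of joint narrow_lid below -0.02 rad).
It fails at once if a loose thing is knocked over, shifted over 20 mm or lifted (distance of any of cell, relay from where it was at the start of the episode above 0.02 m or height (world z) of any of cell, relay above 0.015 m or angle between cell's own z axis and vertical above 0.5 rad).
It also fails if it takes over 40 s, if anything falls off the work surface, if the arm or the gripper's body presses on something with over 40 N, if the wrist force passes 120 N, or if a joint passes its speed limit or range.

## Working session

There is one attempt and no reset: what is moved stays moved. The work goes in short steps, Python scripts to look and compute and a tool call to move; the robot and the scene stay as the last step left them, time stands still between calls to the robot, and variables do not carry over. Pictures are saved under pics/ and viewed, at most 10 in all, crops included, and the job is handed in when it is done.

Besides the shell and the picture viewer there is one more tool, called by a JSON object that holds its "fn" and its "kwargs". jog_arm: Moves the arm, as the interface text tells. Its arguments: {"type":"object","properties":{"steps":{"type":"array","items":{"type":"array","items":{"type":"number"}}}},"required":["steps"]}

```bash
mkdir -p pics; python3 - <<'E'
from cell import *
import cv2
s=sense();print(s['time'],s['eef_pos'],s['tool_rot'],s['gripper_width'])
for c in ['scene','side']:
    im=get_image(c);cv2.imwrite(f'pics/{c}0.png',im)
    for q in ['wide_box','wide_thumb','wide_press','narrow_box','cell','relay','wide_lock','wide_lid']:
        r=find_in(q,c);print(c,q,[(round(a['score'],2),[round(float(v)) for v in a['location']]) for a in r[:2]])
E
```

```text
0.0 [215.56174742 532.50674933 230.38251124] [[-9.26887206e-01  3.75338762e-01 -9.59416490e-04]
 [ 3.75339873e-01  9.26885900e-01 -1.58378025e-03]
 [ 2.94815498e-04 -1.82809291e-03 -9.99998286e-01]] 85.2746039502264
scene wide_box [(0.8, [486, -192, 59])]
scene wide_thumb [(0.64, [443, -166, 73])]
scene wide_press [(0.69, [508, -172, 71]), (0.49, [498, 169, 71])]
scene narrow_box [(0.65, [480, 143, 54])]
scene cell [(0.5, [413, -2, 40])]
scene relay [(0.46, [483, -9, 25])]
scene wide_lock [(0.76, [448, -165, 71])]
scene wide_lid [(0.72, [510, -169, 69])]
side wide_box [(0.93, [516, -86, 55])]
side wide_thumb [(0.69, [451, -155, 77])]
side wide_press [(0.68, [516, -148, 66])]
side narrow_box [(0.59, [498, 231, 54])]
side cell [(0.52, [420, 6, 36])]
side relay [(0.6, [490, 17, 29])]
side wide_lock []
side wide_lid [(0.75, [514, -146, 70])]
```

View pics/scene0.png

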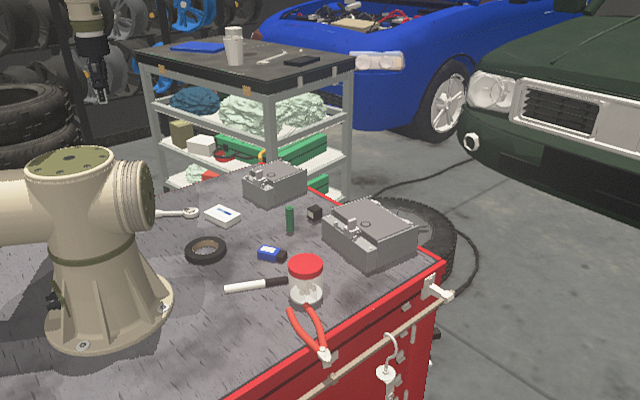

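View pics/side0.png

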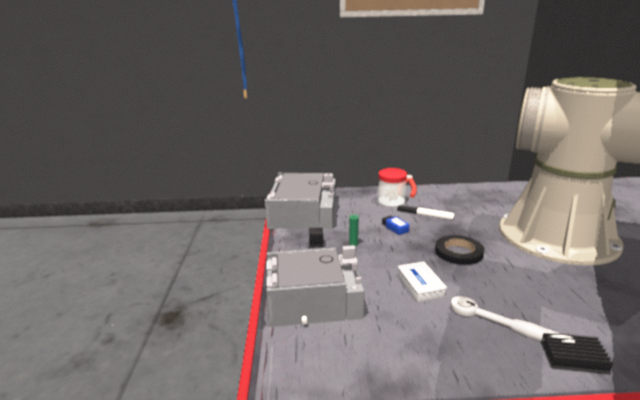

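The right-hand box (about 490,-160) looks the wider one, with the narrow box at y≈+170. The green cell and black relay stand between them. I'll go above the right one.

{"fn": "jog_arm", "kwargs": {"steps": [[0.03, -0.028, 0.005, 0, 1], [0.03, -0.028, 0.005, 0, 1], [0.03, -0.028, 0.005, 0, 1], [0.03, -0.028, 0.005, 0, 1], [0.03, -0.028, 0.005, 0, 1], [0.03, -0.028, 0.005, 0, 1], [0.03, -0.028, 0.005, 0, 1], [0.02, -0.028, 0.005, 0, 1]]}}

```text
time: 1.57
eef_pos: [448.3, 307.3, 271.5]
tool_rot: [[-0.927, 0.376, 0.001], [0.376, 0.927, 0.0], [-0.001, 0.001, -1.0]]
wrist_force: [0.4, 0.0, 0.2]
gripper_width: 0.3
grasp_force: 0.0
```

{"fn": "jog_arm", "kwargs": {"steps": [[0, -0.036, 0.01, 0.04, 1], [0, -0.036, 0.01, 0.05, 1], [0, -0.036, 0.01, 0.05, 1], [0, -0.036, 0.01, 0.05, 1], [0, -0.036, 0.01, 0.05, 1], [0, -0.036, 0.01, 0.05, 1], [0, -0.036, 0.01, 0.05, 1], [0, -0.036, 0.01, 0.04, 1]]}}

```text
time: 2.23
eef_pos: [445.5, 19.4, 352.1]
tool_rot: [[-1.0, 0.002, 0.001], [0.002, 1.0, 0.0], [-0.001, 0.0, -1.0]]
wrist_force: [1.3, 0.2, -0.2]
gripper_width: 0.1
grasp_force: 0.0
```

{"fn": "jog_arm", "kwargs": {"steps": [[-0.005, -0.03, 0.005, 0, 1], [-0.005, -0.03, 0.005, 0, 1], [-0.005, -0.03, 0.005, 0, 1], [-0.005, -0.03, 0.005, 0, 1], [-0.005, -0.03, 0.005, 0, 1], [-0.005, -0.02, 0.005, 0, 1], [0, 0, 0, 0, 1], [0, 0, 0, 0, 1]]}}

```text
time: 2.9
eef_pos: [415.7, -149.9, 381.4]
tool_rot: [[-1.0, 0.008, 0.0], [0.008, 1.0, 0.0], [-0.0, 0.0, -1.0]]
wrist_force: [-0.3, 1.1, -0.5]
gripper_width: -0.2
grasp_force: 0.0
```

```bash
python3 - <<'E'
from cell import *
import cv2
s=sense();print(s['time'],s['eef_pos'],s['tool_rot'].round(3) if hasattr(s['tool_rot'],'round') else s['tool_rot'],s['gripper_width'],s['qpos'])
c='wrist'
cal=get_calibration(c);print(cal)
im=get_image(c);cv2.imwrite(f'pics/{c}1.png',im)
for q in ['wide_box','wide_thumb','wide_press','narrow_box','cell','relay','wide_lock','wide_lid']:
        r=find_in(q,c);print(c,q,[(round(a['score'],2),[round(float(v)) for v in a['location']]) for a in r[:2]])
E
```

```text
2.9 [ 415.7422448  -149.88556376  381.43361931] [[-1.     0.008  0.   ]
 [ 0.008  1.     0.   ]
 [-0.     0.    -1.   ]] -0.17390394705159945 [-3.02707287e+01  3.03152989e+00  5.21468966e+00  9.21693056e+01
  2.30735791e-02 -2.98378905e+01]
{'fovy': 69.75029670370522, 'cx': 319.09003657048237, 'cy': 198.97556266739866, 'extrinsics': array([[ 7.22604306e-03, -9.63963445e-01, -2.65936571e-01,
         3.48691141e+02],
       [ 9.99973499e-01,  7.20143179e-03,  1.06767779e-03,
        -1.50751114e+02],
       [ 8.85921717e-04, -2.65937239e-01,  9.63989938e-01,
         5.24956838e+02],
       [ 0.00000000e+00,  0.00000000e+00,  0.00000000e+00,
         1.00000000e+00]])}
wrist wide_box [(0.62, [493, -163, 70])]
wrist wide_thumb [(0.69, [451, -162, 73])]
wrist wide_press [(0.72, [505, -160, 72])]
wrist narrow_box [(0.56, [490, 162, 70])]
wrist cell [(0.7, [418, -5, 57])]
wrist relay [(0.83, [484, 0, 34]), (0.61, [419, -3, 59])]
wrist wide_lock [(0.65, [451, -161, 70])]
wrist wide_lid [(0.83, [507, -162, 72]), (0.46, [500, 181, 72])]
```

View pics/wrist1.png

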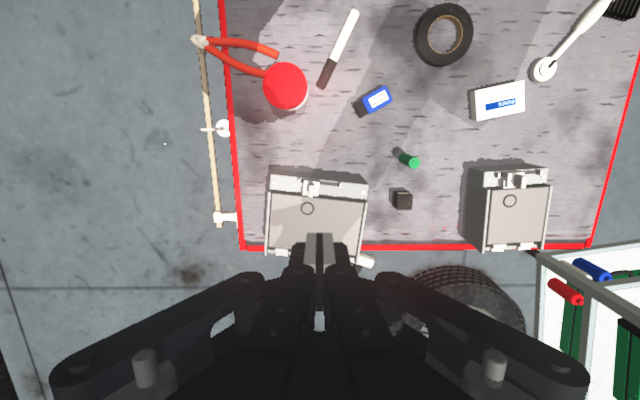

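The wide box is at the left of the picture: front edge near (271,175)–(368,183), tab ≈(310,188), ring ≈(307,208). I'll zoom in and convert to positions.

```bash
cat > h.py <<'E'
import numpy as np
def px2w(u,v,z,cal):
    f=200/np.tan(np.radians(cal['fovy']/2)); T=np.array(cal['extrinsics'])
    d=T[:3,:3]@np.array([(u-cal['cx'])/f,-(v-cal['cy'])/f,-1]); o=T[:3,3]
    return (o+d*(z-o[2])/d[2]).round(1)
E
python3 - <<'E'
from cell import *; from h import *
import cv2
im=cv2.imread('pics/wrist1.png');cv2.imwrite('pics/crop1.png',cv2.resize(im[160:260,255:380],None,fx=6,fy=6,interpolation=cv2.INTER_CUBIC))
cal=get_calibration('wrist')
for n,(u,v,z) in dict(ring=(307,208,70),tab=(310,183,92)).items(): print(n,px2w(u,v,z,cal))
E
```

```text
ring [ 489.7 -169.6   70. ]
tab [ 442.6 -163.5   92. ]
```

View pics/crop1.png

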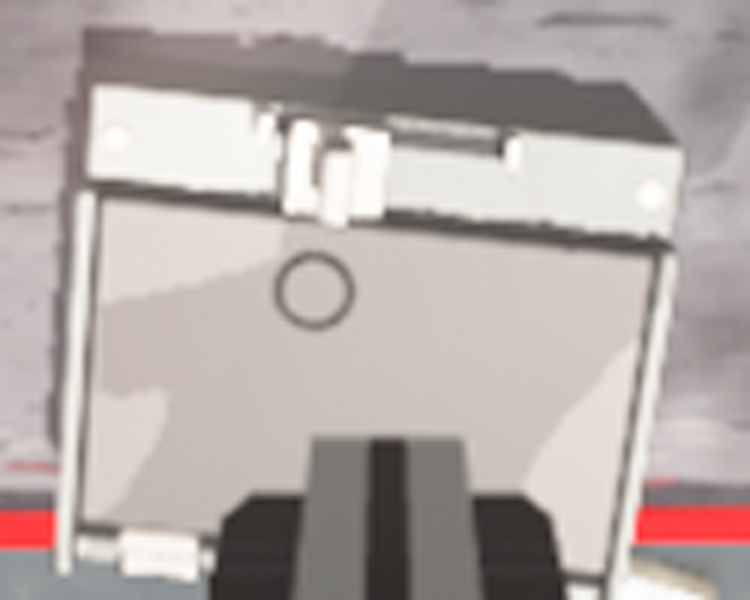

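```bash
python3 - <<'E'
from cell import *; from h import *
cal=get_calibration('wrist')
g=lambda x,y,z:px2w(255+(x+.5)/6-.5,160+(y+.5)/6-.5,z,cal)
P={n:g(*p) for n,p in dict(lidR=(97,200,70),lidL=(658,252,70),frR=(92,85,55),frL=(684,148,55),ring=(315,290,70),tab=(338,188,92),plateR=(287,170,72),plateL=(390,175,72),stopL=(513,150,58)).items()}
for k,v in P.items(): print(k,v)
for a,b in(('lidR','lidL'),('frR','frL')):
    d=P[b]-P[a];print(np.degrees(np.arctan2(-d[0],d[1])),np.hypot(*d[:2]))
th=np.radians(-5.4);R=np.array([[np.cos(th),-np.sin(th)],[np.sin(th),np.cos(th)]])
o=P['ring'][:2]-R@[-32,-16];print('origin',o)
for k,v in P.items(): print(k,(R.T@(v[:2]-o)).round(1))
E
```

```text
lidR [ 463.7 -228.5   70. ]
lidL [479.  -75.1  70. ]
frR [ 434.7 -230.9   55. ]
frL [453.1 -66.6  55. ]
ring [ 489.6 -169.5   70. ]
tab [ 455.2 -162.2   92. ]
plateR [ 455.  -176.5   72. ]
plateL [ 456.5 -148.7   72. ]
stopL [ 452.8 -114.5   58. ]
-5.69580044964319 154.16111701722974
-6.389944263875309 165.3271000169059
origin [ 522.96371588 -156.58247459]
lidR [-52.2 -77.2]
lidL [-51.4  77. ]
frR [-80.9 -82.3]
frL [-78.  83.]
ring [-32. -16.]
tab [-66.9 -12. ]
plateR [-65.8 -26.2]
plateL [-66.9   1.6]
stopL [-73.8  35.3]
```

The box fits its model: yaw about -5.7°, origin (523,-157), lock at about 4 mm. Next I descend to the right of the tab.

{"fn": "jog_arm", "kwargs": {"steps": [[0.01, -0.012, -0.03, -0.03, 1], [0.01, -0.012, -0.035, -0.03, 1], [0.01, -0.012, -0.035, -0.03, 1], [0.006, -0.011, -0.035, 0, 1], [0, 0, -0.035, 0, 1], [0, 0, -0.035, 0, 1], [0, 0, -0.03, 0, 1], [0, 0, 0, 0, 1]]}}

```text
time: 4.02
eef_pos: [448.0, -193.4, 140.4]
tool_rot: [[-0.995, 0.094, -0.009], [0.094, 0.996, 0.006], [0.01, 0.005, -1.0]]
wrist_force: [-0.9, 0.6, -0.1]
gripper_width: 0.0
grasp_force: 0.0
```

```bash
python3 - <<'E'
from cell import *; from h import *
import cv2
s=sense();print(s['time'],s['eef_pos'],s['wrist_force'])
im=get_image('wrist');cv2.imwrite('pics/wrist2.png',im)
for q in ['wide_thumb','wide_press']:
        r=find_in(q,'wrist');print(q,[(round(a['score'],2),[round(float(v)) for v in a['location']]) for a in r[:2]])
E
```

```text
4.0167 [ 448.04879375 -193.35035948  140.3802274 ] [-0.85987876  0.5527669  -0.08924599]
wide_thumb [(0.94, [451, -162, 71])]
wide_press [(0.91, [488, -124, 74])]
```

View pics/wrist2.png

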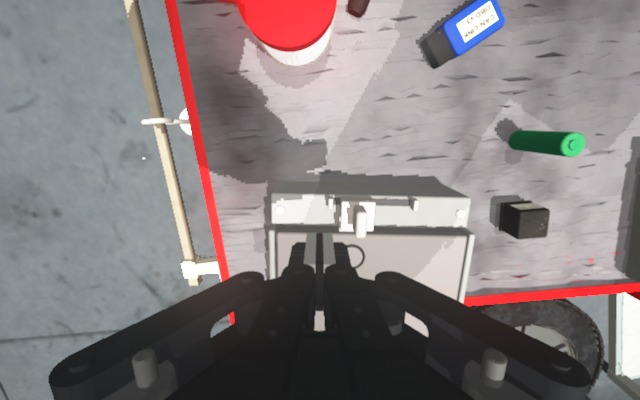

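The fingertip (320,235) is right of the tab (360,222), with clear space beside it. I'll check the tab position, lower to z≈80 and push.

```bash
python3 - <<'E'
from cell import *; from h import *
cal=get_calibration('wrist');s=sense();print(s['eef_pos'])
for p in [(361,208,92),(361,222,92),(361,236,92)]: print(px2w(*p,cal))
E
```

```text
[ 452.53691259 -196.19555583  147.69254473]
[ 450.2 -166.6   92. ]
[ 460.9 -167.2   92. ]
[ 472.  -167.8   92. ]
```

{"fn": "jog_arm", "kwargs": {"steps": [[0.003, -0.002, -0.03, 0, 1], [0, 0, -0.025, 0, 1], [0, 0, 0, 0, 1], [0, 0, 0, 0, 1]]}}

```text
time: 4.5
eef_pos: [455.4, -198.2, 92.8]
tool_rot: [[-0.996, 0.094, 0.001], [0.094, 0.996, -0.0], [-0.001, -0.0, -1.0]]
wrist_force: [0.2, 0.0, -0.2]
gripper_width: -0.1
grasp_force: 0.0
```

{"fn": "jog_arm", "kwargs": {"steps": [[-0.003, 0, -0.013, 0, 1], [0, 0, 0, 0, 1], [0.0008, 0.008, 0, 0, 1], [0.0008, 0.008, 0, 0, 1], [0, 0, 0, 0, 1]]}}

```text
time: 4.92
eef_pos: [454.3, -181.1, 79.9]
tool_rot: [[-0.996, 0.093, 0.002], [0.093, 0.996, -0.001], [-0.002, -0.0, -1.0]]
wrist_force: [0.0, -0.8, -0.4]
gripper_width: 0.0
grasp_force: 0.0
```

{"fn": "jog_arm", "kwargs": {"steps": [[0.0006, 0.006, 0, 0, 1], [0.0006, 0.006, 0, 0, 1], [0, 0, 0, 0, 1]]}}

```text
time: 5.17
eef_pos: [455.1, -169.1, 78.9]
tool_rot: [[-0.996, 0.094, 0.001], [0.094, 0.996, -0.0], [-0.001, 0.0, -1.0]]
wrist_force: [-0.2, 0.0, 0.4]
gripper_width: 0.2
grasp_force: 0.1
```

{"fn": "jog_arm", "kwargs": {"steps": [[0.0006, 0.006, 0, 0, 1], [0.0006, 0.006, 0, 0, 1], [0, 0, 0, 0, 1]]}}

```text
time: 5.42
eef_pos: [455.9, -157.0, 78.3]
tool_rot: [[-0.996, 0.094, 0.0], [0.094, 0.996, 0.001], [0.0, 0.001, -1.0]]
wrist_force: [-1.2, -0.1, -0.1]
gripper_width: 0.0
grasp_force: 0.0
```

```bash
python3 - <<'E'
from cell import *; from h import *
import cv2
print(sense()['eef_pos'],sense()['wrist_force'])
a=get_image('wrist');b=get_image('scene')
a=cv2.resize(a[170:290,250:490],None,fx=3,fy=3);b=cv2.resize(b[150:290,300:440],None,fx=4,fy=4)[:, :]
cv2.imwrite('pics/w3.png',a);cv2.imwrite('pics/s3.png',b)
E
```

```text
[ 455.89140974 -156.96574358   78.30522073] [-1.24790384 -0.05009281 -0.11810478]
```

View pics/w3.png

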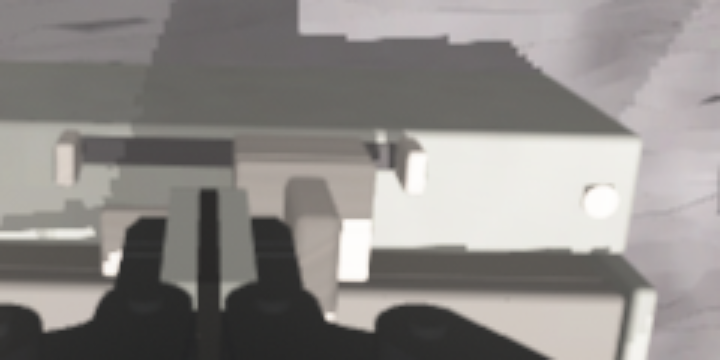

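View pics/s3.png

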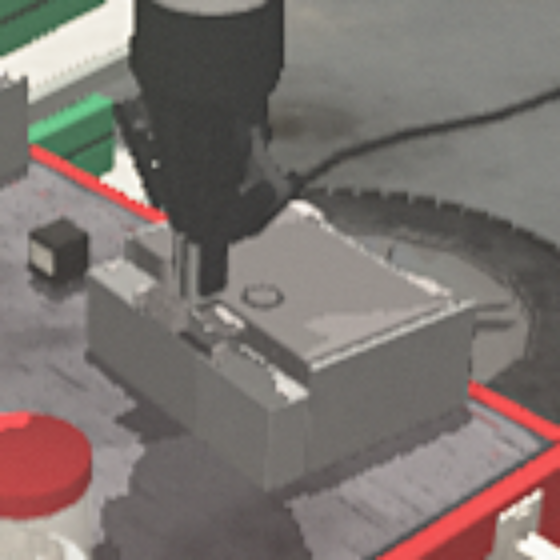

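The tab moves with the finger: the plate's left edge is at crop x≈375 and the end stop at ≈403, leaving about 5 mm.

{"fn": "jog_arm", "kwargs": {"steps": [[0.0004, 0.004, 0, 0, 1], [0.0002, 0.002, 0, 0, 1], [0, 0, 0, 0, 1]]}}

```text
time: 5.77
eef_pos: [456.2, -152.3, 78.2]
tool_rot: [[-0.995, 0.095, -0.001], [0.095, 0.995, -0.001], [0.001, -0.001, -1.0]]
wrist_force: [0.6, -4.3, -2.8]
gripper_width: 0.2
grasp_force: 1.8
```

{"fn": "jog_arm", "kwargs": {"steps": [[0.0002, 0.002, 0, 0, 1], [0, 0, 0, 0, 1]]}}

```text
time: 5.93
eef_pos: [456.3, -152.0, 78.2]
tool_rot: [[-0.995, 0.096, -0.001], [0.096, 0.995, -0.004], [0.001, -0.005, -1.0]]
wrist_force: [-2.6, -8.1, -3.1]
gripper_width: 0.1
grasp_force: 4.7
```

{"fn": "jog_arm", "kwargs": {"steps": [[0.0002, 0.002, 0, 0, 1], [0, 0, 0, 0, 1]]}}

```text
time: 6.1
eef_pos: [456.4, -151.6, 78.3]
tool_rot: [[-0.995, 0.097, -0.002], [0.097, 0.995, -0.008], [0.001, -0.008, -1.0]]
wrist_force: [-3.5, -14.3, -3.1]
gripper_width: 0.1
grasp_force: 7.5
```

The lock is at its end stop (force rises to 14 N). I'll back off, lift and go over the touch spot.

{"fn": "jog_arm", "kwargs": {"steps": [[-0.0007, -0.008, 0, 0, 1], [-0.001, -0.014, 0, 0, 1], [0, 0, 0.02, 0, 1], [0.015, 0, 0.01, 0, 1], [0.018, 0, 0, 0, 1], [0, 0, 0, 0, 1], [0, 0, 0, 0, 1]]}}

```text
time: 6.68
eef_pos: [488.4, -169.6, 108.1]
tool_rot: [[-0.996, 0.094, -0.0], [0.094, 0.996, 0.001], [0.0, 0.001, -1.0]]
wrist_force: [0.0, -0.1, 0.5]
gripper_width: -0.0
grasp_force: 0.0
```

```bash
python3 - <<'E'
from cell import *; from h import *
import cv2
print(sense()['eef_pos'],sense()['wrist_force'])
a=get_image('wrist');a=cv2.resize(a[120:290,230:490],None,fx=3,fy=3)
cv2.imwrite('pics/w4.png',a)
E
```

```text
[ 488.35874214 -169.62402539  108.11531518] [ 0.01998929 -0.08905325  0.46462546]
```

View pics/w4.png

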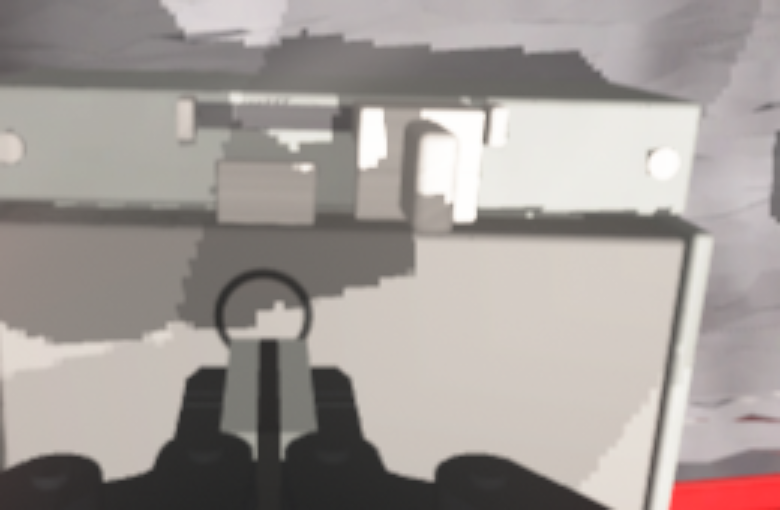

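The plate is against its stop (crop ≈485,150), the lug (265,190) is uncovered and the fingertip is over the ring. Pressing now.

{"fn": "jog_arm", "kwargs": {"steps": [[0, 0, -0.02, 0, 1], [0, 0, -0.014, 0, 1], [0, 0, -0.004, 0, 1], [0, 0, -0.002, 0, 1], [0, 0, -0.002, 0, 1], [0, 0, 0, 0, 1]]}}

```text
time: 7.23
eef_pos: [487.1, -169.5, 66.4]
tool_rot: [[-0.996, 0.095, -0.001], [0.095, 0.996, 0.001], [0.002, 0.001, -1.0]]
wrist_force: [-2.6, 0.3, 2.1]
gripper_width: -0.3
grasp_force: 1.3
```

{"fn": "jog_arm", "kwargs": {"steps": [[0, 0, -0.002, 0, 1], [0, 0, -0.001, 0, 1], [0, 0, 0, 0, 1]]}}

```text
time: 7.48
eef_pos: [488.0, -170.0, 65.1]
tool_rot: [[-0.996, 0.095, 0.001], [0.095, 0.996, -0.0], [-0.001, -0.0, -1.0]]
wrist_force: [-6.8, 3.6, 13.3]
gripper_width: -0.2
grasp_force: 7.2
```

The lid has bottomed (13 N). Withdrawing straight up.

{"fn": "jog_arm", "kwargs": {"steps": [[0, 0, 0.01, 0, 1], [0, 0, 0.02, 0, 1], [0, 0, 0.03, 0, 1], [0, 0, 0.03, 0, 1], [-0.01, 0, 0.03, 0, 1], [-0.03, 0, 0.03, 0, 1], [-0.03, 0, 0.03, 0, 1], [0, 0, 0, 0, 1]]}}

```text
time: 8.15
eef_pos: [418.3, -170.9, 248.8]
tool_rot: [[-0.995, 0.096, 0.007], [0.096, 0.995, -0.005], [-0.007, -0.004, -1.0]]
wrist_force: [0.9, 0.4, 0.1]
gripper_width: 0.3
grasp_force: 0.0
```

{"fn": "jog_arm", "kwargs": {"steps": [[0, 0, 0, 0, 1], [0, 0, 0, 0, 1], [0, 0, 0, 0, 1], [0, 0, 0, 0, 1], [0, 0, 0, 0, 1], [0, 0, 0, 0, 1]]}}

```text
time: 8.65
eef_pos: [419.3, -169.8, 241.3]
tool_rot: [[-0.996, 0.094, -0.002], [0.094, 0.996, 0.001], [0.002, 0.001, -1.0]]
wrist_force: [0.1, 0.6, -0.6]
gripper_width: 0.1
grasp_force: 0.0
```

```bash
python3 - <<'E'
from cell import *
import cv2
print(sense()['eef_pos'],sense()['wrist_force'])
a=get_image('side')[150:340,230:430];b=get_image('scene')[130:290,240:440]
cv2.imwrite('pics/f.png',cv2.hconcat([cv2.resize(a,(400,380)),cv2.resize(b,(400,380))]))
E
```

```text
[ 419.30274338 -169.79896402  241.26445725] [ 0.13024671  0.62262387 -0.60723368]
```

View pics/f.png

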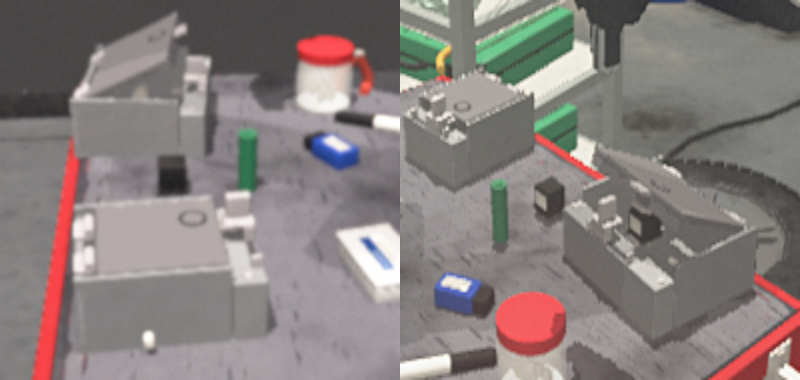

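The wide lid stands ajar (left half, ≈(140,55)), the narrow box is shut, and the cell and relay are undisturbed.

```bash
python3 -c "
from cell import *
print(sign_off())"
```

```text
the job is handed in; nothing more can be done
None
```

I handed the job in at about 8.8 s: the wide box's lock is against its left stop and its lid stands ajar on its spring, while the narrow box is still shut and the cell and relay look undisturbed in the last pictures; the hand-in returned no verdict.

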